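Empty the sample changer and cull the chipped blocks

ROBOT

A 6-joint arm with a two-finger parallel gripper is mounted at the origin on the work surface. World frame = base frame: x ahead of the robot, y to its left, z up, the work surface at z = 0. Lengths are in mm, angles in rad, forces in N, time in s.
With the tool pointing down it reaches from about 300 to 775 mm from the base axis. Payload 14.6 kg.
Tool frame: the origin (TCP) lies on the centre line of the jaws, within the pads' length; the fingertips stand 19 mm ahead of it and the grasp point (between the pads) is the TCP (bot.tip_reach is the distance from the TCP to the fingertips, in mm); z points along the fingers, y is the line along which they close (so a half turn about z gives the same grasp; the last joint's range is limited). The gripper opens to 85 mm and grips with 20 to 120 N. Pads are 22 mm wide; open, the fingers measure 114 mm over their backs; the gripper's body (76 mm by 85 mm) begins 54 mm behind the grasp point. The pads swing forward as they close: fully open they stand 13 mm farther back than shut.
Start: joints at [1.096, 0.3, 1.521, -0, 1.321, -0.067], TCP at [218.121, 504.889, 219.181] pointing down, gripper open.
Joint ranges: [-3.03, 3.03], [-0.79, 2.21], [0.23, 2.52], [-1.04, 4.18], [0, 3.07], [-2.55, 2.55]. Speed limits (rad/s): [2.22, 2.22, 2.57, 3.14, 3.14, 3.14].

INTERFACE

Orientations are given as a unit quaternion [w, x, y, z].
In Python, from rig import bot gives the robot as it stands. Calls block until the motion is done:
- bot.move_to(position, orientation): joint-space move of the TCP to a pose.
- bot.servo_line(position, attitude=None, speed=150, until_force=None): straight line of the TCP; attitude=None keeps the orientation; speed is the mean speed in mm/s. With until_force (N) it stops when the force on the tool has changed by that much, and returns True; else False.
- bot.move_joints(angles): joint-space move.
- bot.move_gripper(opening, grip_force=None): finger opening in mm; grip_force is the grip in N (None keeps the last); returns when the fingers have stopped.
- bot.dwell(seconds).
- bot.ik(position, orientation): joint angles nearest the present ones, or None.
- bot.read_state(): the state.
- bot.read_camera(name): name is "scene" or "top" or "wrist"; returns a dict with "image" (400x640x3 uint8, blue, green, red), "depth" (400x640 float32, mm along the optical axis (not along the pixel's ray), 0 where there is no reading), "fovy" (degrees; the focal length in pixels is half the picture's height over the tangent of half this angle, whatever the lens; pixels are square), "cx", "cy" (the principal point, pixels), "k1" (the pictures are not rectified: a ray, as slopes to the right and down, at radius r is drawn at 1 + k1 r^2 times it, then the intrinsics apply), "eye" and "attitude" of the camera in the world; the wrist camera has in their place "mount" (4x4, takes a point from camera to tool coordinates, whose origin is the TCP and whose axes are the flange's). Camera axes: x right, y down, z forward; pixel columns grow to the right and rows downward; lengths in mm; the calibration is good to about 2 mm. A picture is of the moment at which its call begins: read the wrist's pose just before it.
A pose or a line that the arm cannot do raises bot.MotionError and nothing moves.
- bot.finish_job(): hands the job in; it is judged then, once.
The state is a dict: "clock": time; "joint_positions": joint angles; "qvel": joint speeds; "effort": joint torques, N m; "ee_pos": TCP position; "tool_rot": TCP orientation; "ft_force": force on the tool from outside, world axes, zero at the start; "moment": the same for the moment, N m; "grip_width": finger opening in mm; "grip_force": force on a finger pad.
Only numpy, scipy, OpenCV 4.12 (cv2) and the standard library are available. Lean on these libraries where they do the work, as an engineer would, in place of code of your own. Each camera call takes 0.05 s, during which the arm holds its last target. There are 200 camera calls.

TASK

The run is over: empty the sample changer. Work its star handwheel round to bring each resin block to the opening in the cover, and take it out; lay the whole, round blocks flat side by side on the floor of the steel tray, and throw the chipped, D-shaped ones into the white reject tub. When the changer is empty, leave the wheel home, with the cross-bar spoke pointing straight out through the middle of the opening, and do not disturb the other things on the bench.

Things in the scene. Friction and masses are not known exactly. Their poses are not given: they have to be found in the camera images.
- changer: sample changer: white square housing 320 x 320 mm, fixed. Origin: centre of its underside, on the wheel's axis; -x is its front (roughly towards the robot), z up. Deck inside at z 35 mm; clear cover sheet z 62 to 67 mm, which cannot be opened: blocks are reached only in its opening. White reading head on the cover's rear: x 97 to 155, y -70 to 70 mm, top at z 127 mm
- opening (a point): fixed point, axes as the changer's: centre of a station standing squarely in the opening, on the turntable's top (36 mm above the bench), 115 mm from the wheel's axis. The opening is a notch in the cover, from changer x -160 to -62 mm and y -62 to +62 mm, open at the front, with no front wall above the deck
- wheel (a joint): turn of the star handwheel, with the turntable fixed to it, since the start (rad): 0 at the start, wherever the wheel then stands; counter-clockwise from above positive. Turns either way without end. Friction of about 0.14 N m holds it wherever it is left (2 to 4 N on a spoke). Home: the cross-bar spoke points through the middle of the opening (point home_end at point index)
- turntable (a point): on the wheel's axis, on the turntable's top, 36 mm above the bench; turns with the wheel. Grey metal disc 280 mm across with six stations 60 degrees apart, 115 mm from the axis, each straight under a spoke's direction: a bare spot within three upright pins, 5 mm high and thick, 22.5 mm from its centre. Blocks ride round by friction and the pins
- hub (a point): on the wheel's axis, 86 mm above the bench, mid-height of the spokes; turns with the wheel. Star handwheel above the cover: hub 44 mm across, top 101 mm above the bench; six round steel spokes 12 mm thick, 60 degrees apart, five ending at radius 76 mm in a black ball of 18 mm, the home spoke (own -x) at radius 79 mm in a cross bar 45 mm long, 13 mm thick
- home_end (a point): point on the wheel at the end of the home (cross-bar) spoke, 80 mm from the axis, 86 mm above the bench
- index (a point): fixed point above the opening where point home_end stands when the wheel is home
- tray: shallow open stainless-steel tray, outside 200 x 150 x 22 mm (x, y, z), walls and floor 4 mm, loose, 0.7 kg. Origin: centre of its underside
- tub: square open white plastic tub for rejects, outside 140 x 140 x 60 mm, walls and floor 4 mm, loose, 0.6 kg. Origin: centre of its underside
- whole1: whole resin block: a brown disc 36 mm across and 16 mm thick, fully round, with a grey rock chip in its upper face, about 30 g. Origin: centre of its underside, z along its axis. Lies on a station of the turntable at the start, or is absent (None from the start)
- whole2: whole resin block: a brown disc 36 mm across and 16 mm thick, fully round, with a grey rock chip in its upper face, about 30 g. Origin: centre of its underside, z along its axis. Lies on a station of the turntable at the start, or is absent (None from the start)
- whole3: whole resin block: a brown disc 36 mm across and 16 mm thick, fully round, with a grey rock chip in its upper face, about 30 g. Origin: centre of its underside, z along its axis. Lies on a station of the turntable at the start, or is absent (None from the start)
- whole4: whole resin block: a brown disc 36 mm across and 16 mm thick, fully round, with a grey rock chip in its upper face, about 30 g. Origin: centre of its underside, z along its axis. Lies on a station of the turntable at the start, or is absent (None from the start)
- chipped1: chipped resin block: like a whole one (36 mm across, 16 mm thick, brown), but a segment is broken off its +x side along a straight line 8 mm from its axis, so it is D-shaped: 26 mm along its own x, 36 mm along its y. About 25 g. Origin: on the disc's axis, at its underside. Lies turned any way on a station of the turntable at the start, or is absent (None from the start)
- chipped2: chipped resin block: like a whole one (36 mm across, 16 mm thick, brown), but a segment is broken off its +x side along a straight line 8 mm from its axis, so it is D-shaped: 26 mm along its own x, 36 mm along its y. About 25 g. Origin: on the disc's axis, at its underside. Lies turned any way on a station of the turntable at the start, or is absent (None from the start)
- bottle: brown glass dropper bottle with a black cap, 44 mm across and 85 mm tall, standing; not part of the job, to be left where it is. Origin: centre of its underside
- stamp: brass stamp on a round foot 52 mm across, 82 mm tall, standing; not part of the job, to be left where it is. Origin: centre of its underside
- slidebox: grey slide mailer box 36 x 85 x 30 mm (x, y, z); not part of the job, to be left where it is. Origin: centre of its underside
- loupe: small black round loupe, 38 mm across and 22 mm high; not part of the job, to be left where it is. Origin: centre of its underside
- jar: small white plastic jar with a grey lid, 46 mm across and 44 mm high; not part of the job, to be left where it is. Origin: centre of its underside
- blower: black rubber dust blower, bulb 50 x 32 x 24 mm with a nozzle of 48 mm on its -x side; origin under the bulb; not part of the job, to be left where it is. Origin: centre of its underside
There are look-alikes about, which are no part of the job. Leave any turquoise look-alike of the tub alone.

How it is judged:
By the outcome, as a careful person would: the job done as asked, in the order asked, and still so for the second after the job is handed in, with the robot touching nothing.
Of whole1, whole2, whole3, whole4 only 3 to 4 are there at a start; the rules pass over those that are not, and their reading is None.
Of chipped1, chipped2 only 1 to 2 are there at a start; the rules pass over those that are not, and their reading is None.
At some moment in a run one of tray, tub may be knocked a few centimetres aside while the robot is not near it.
Once in a run the grip may slacken for a moment while it holds something.
It also fails if it takes over 210 s, if anything falls off the work surface, if the arm or the gripper's body presses on something with over 40 N, if the wrist force passes 120 N, or if a joint passes its speed limit or range.

## Working session

There is one attempt and no reset: what is moved stays moved. The work goes in short steps, each a Python script; the robot and the scene stay as the last script left them, time stands still between calls to the robot, and variables do not carry over. Pictures are saved under pics/ and viewed, at most 14 in all, crops included, and the job is handed in when it is done.

```bash
ls; mkdir -p pics; cat > h.py <<'E'
import numpy as np, cv2
from rig import bot
from scipy.spatial.transform import Rotation as R
def rot(q): return R.from_quat([q[1],q[2],q[3],q[0]]).as_matrix()
def grab(name):
    s=bot.read_state(); c=bot.read_camera(name)
    if name=='wrist':
        T=np.eye(4);T[:3,:3]=rot(s['tool_rot']);T[:3,3]=s['ee_pos']; c['T']=T@np.array(c['mount'])
    else:
        T=np.eye(4);a=np.array(c['attitude'],float)
        T[:3,:3]=rot(a) if a.size==4 else a.reshape(3,3);T[:3,3]=c['eye'];c['T']=T
    c['f']=200/np.tan(np.radians(c['fovy'])/2);return c
def ray(c,u,v):
    K=np.array([[c['f'],0,c['cx']],[0,c['f'],c['cy']],[0,0,1]])
    p=cv2.undistortPoints(np.array([[[u,v]]],float),K,np.array([c['k1'],0,0,0,0.]))[0,0]
    return c['T'][:3,:3]@np.array([p[0],p[1],1]), c['T'][:3,3]
def onz(c,u,v,z):
    d,o=ray(c,u,v); return o+d*(z-o[2])/d[2]
def pt(c,u,v):
    d,o=ray(c,u,v); return o+d*float(c['depth'][int(round(v)),int(round(u))])
def proj(c,P):
    p=c['T'][:3,:3].T@(np.array(P,float)-c['T'][:3,3]); x=p[:2]/p[2]; x=x*(1+c['k1']*(x@x)); return x*c['f']+[c['cx'],c['cy']]
def down(yaw):  # tool z down; closing line (tool y) at world angle yaw
    y=np.array([np.cos(yaw),np.sin(yaw),0]);z=np.array([0,0,-1.]);x=np.cross(y,z)
    q=R.from_matrix(np.c_[x,y,z]).as_quat();return [q[3],q[0],q[1],q[2]]
E
python3 - <<'E'
from h import *
for n in ['top','scene']:
    c=grab(n);cv2.imwrite(f'pics/{n}0.png',c['image']);print(n,c['T'].round(2).tolist(),c['f'],c['k1'],c['cx'],c['cy'])
    np.save(f'{n}0.npy',c,allow_pickle=True)
s=bot.read_state();print(s)
E
```

```text
pics
top [[0.01, -1.0, 0.08, 381.84], [-1.0, -0.01, -0.01, 80.5], [0.02, -0.08, -1.0, 1472.23], [0.0, 0.0, 0.0, 1.0]] 497.73987692078776 0.04551239599429609 322.22479248150285 198.9022076910219
scene [[-0.73, 0.5, -0.47, 1092.08], [0.69, 0.52, -0.51, 749.74], [-0.01, -0.69, -0.72, 1012.57], [0.0, 0.0, 0.0, 1.0]] 376.25298929877255 -0.0628136325719588 315.3612259375654 200.8184631522984
{'clock': 0.1, 'joint_positions': array([ 1.09641549e+00,  3.00442894e-01,  1.52155612e+00,  4.23780476e-05,
        1.32068936e+00, -6.65855170e-02]), 'qvel': array([-0.00114554, -0.00175075, -0.00060143, -0.00093342,  0.00028759,
       -0.00059224]), 'effort': array([ 1.92746425e-03, -5.44373846e+01, -3.62376881e+01, -8.84698079e-05,
        2.89432028e-03,  3.54474560e-05]), 'ee_pos': array([218.00124471, 504.69646871, 218.64734926]), 'tool_rot': array([-1.66166954e-04,  2.02492896e-01,  9.79283578e-01, -5.22455444e-04]), 'ft_force': array([-0.1664652 , -0.31565867,  0.94803122]), 'moment': array([-0.0111665 ,  0.00496733, -0.04737188]), 'grip_force': 0.0, 'grip_width': 85.0446974040006}
```

View pics/top0.png

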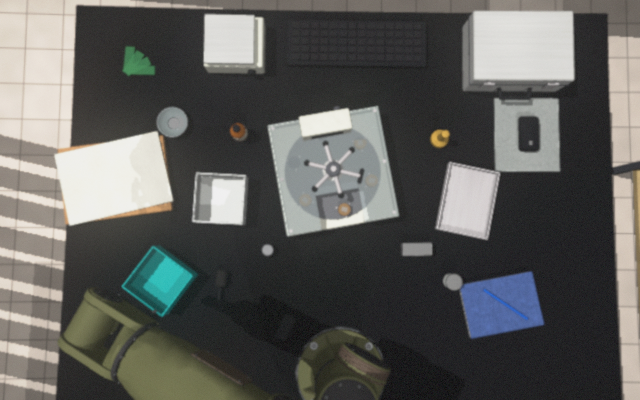

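View pics/scene0.png

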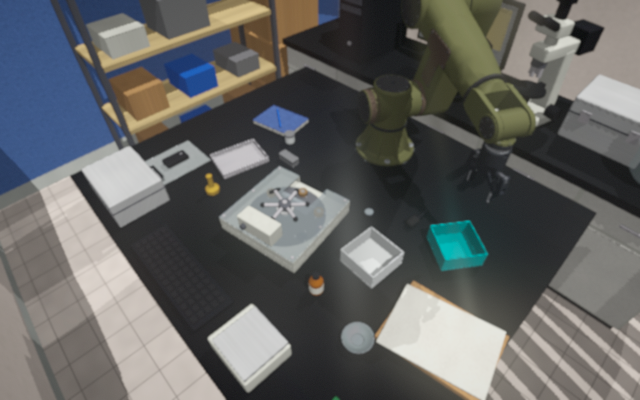

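Top view: changer around (333,170), with the opening at its lower side (≈(344,208)) and a block in it. The white tub is at (220,198), the tray at (468,200), and the turquoise look-alike at (158,281), which I leave alone. Next I measure these and enlarge the changer.

```bash
python3 - <<'E'
from h import *
c=np.load('top0.npy',allow_pickle=True).item(); im=c['image']
print('corn');
P=[onz(c,u,v,67) for u,v in [(268,124),(380,107),(399,215),(287,236)]]
for p in P: print(p.round(0))
print('mean',np.mean(P,0).round(1))
print('hub',onz(c,333.5,169,101).round(1), 'depthhub',pt(c,333.5,169).round(1))
for n,q,z in [('tray',[(450,163),(499,172),(487,239),(437,230)],22),('tub',[(195,173),(247,174),(244,225),(192,222)],60),('bottle',[(238,131)],80),('stamp',[(440,139)],80),('slide',[(417,249)],30),('loupe',[(267,250)],22),('jar',[(453,282)],44),('blower',[(222,280)],20)]:
    Q=[onz(c,u,v,z) for u,v in q]; print(n,np.mean(Q,0).round(0),[x[:2].round(0).tolist() for x in Q], pt(c,*q[0]).round(0))
cv2.imwrite('pics/ch.png',cv2.resize(im[95:245,255:410],None,fx=3.8,fy=3.8,interpolation=cv2.INTER_CUBIC))
E
```

```text
corn
[705. 217.  67.]
[ 759. -103.   67.]
[ 449. -157.   67.]
[386. 158.  67.]
mean [574.8  28.7  67. ]
hub [573.1  30.1 101. ] depthhub [573.   30.2 102. ]
tray [ 495. -367.   22.] [[606.0, -315.0], [580.0, -458.0], [384.0, -420.0], [409.0, -276.0]] [ 605. -315.   23.]
tub [491. 351.  60.] [[562.0, 422.0], [561.0, 275.0], [416.0, 280.0], [423.0, 426.0]] [569. 435.   8.]
bottle [681. 300.  80.] [[681.0, 300.0]] [681. 300.  78.]
stamp [ 665. -272.   80.] [[665.0, -272.0]] [ 673. -281.   43.]
slide [ 353. -215.   30.] [[353.0, -215.0]] [ 353. -214.   34.]
loupe [346. 218.  22.] [[346.0, 218.0]] [346. 217.  29.]
jar [ 261. -314.   44.] [[261.0, -314.0]] [ 261. -315.   41.]
blower [259. 345.  20.] [[259.0, 345.0]] [260. 344.  27.]
```

View pics/ch.png

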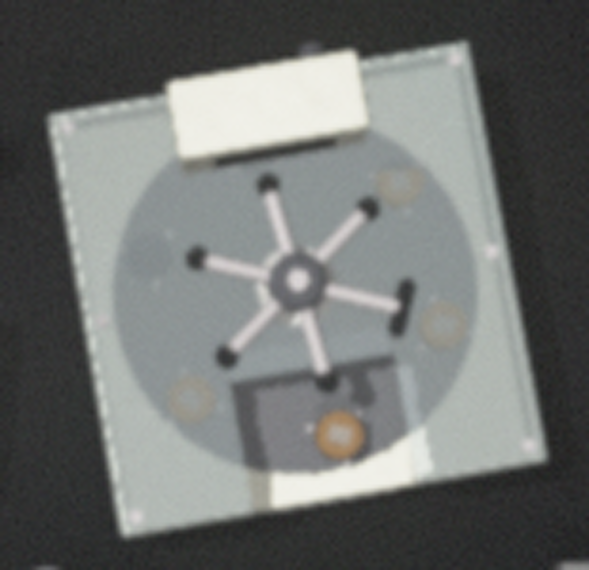

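The crop shows blocks at crop (340,435) in the opening, (190,400), (443,325) and (400,185). The station under the head is hidden, and the left one has only a dark blob at (150,255). The cross bar is at (403,305). I'll go above and look with the wrist camera.

```bash
python3 - <<'E'
from h import *
c=np.load('top0.npy',allow_pickle=True).item()
hub=onz(c,255+298/3.8,95+280/3.8,101)
print(hub)
for n,(u,v) in dict(front=(327,382),cross=(403,307),ur=(369,209),top=(268,185),left=(196,258),ll=(227,357)).items():
    p=onz(c,255+u/3.8,95+v/3.8,88)-hub; print(n,np.degrees(np.arctan2(p[1],p[0])).round(1),np.hypot(*p[:2]).round(1))
t0=bot.read_state()['clock']
yaw=np.radians(100.5)
for y in (yaw,yaw-np.pi): print(bot.ik([480,0,350],down(y)))
y=yaw-np.pi
bot.move_to([440,0,330],down(y))
print(bot.read_state()['clock']-t0, bot.tip_reach)
w=grab('wrist');np.save('w1.npy',w,allow_pickle=True);cv2.imwrite('pics/w1.png',w['image'])
print(np.array(w['mount']).round(2),w['f'],bot.read_state()['ee_pos'])
E
```

```text
[573.99306989  30.37156441 101.        ]
front -163.0 76.8
cross -102.5 80.0
ur -43.5 76.4
top 17.1 75.8
left 77.0 76.9
ll 137.4 75.8
[-7.63240810e-02  7.26591216e-02  1.49027569e+00 -4.44089210e-16
  1.57865785e+00 -1.83037998e+00]
[-7.63240810e-02  7.26591216e-02  1.49027569e+00 -4.44089210e-16
  1.57865785e+00  1.31121267e+00]
2.025 19.0
[[ 0.0000e+00 -9.6000e-01 -2.8000e-01  7.1150e+01]
 [ 1.0000e+00  0.0000e+00  0.0000e+00 -1.0000e-01]
 [ 0.0000e+00 -2.8000e-01  9.6000e-01 -1.5409e+02]
 [ 0.0000e+00  0.0000e+00  0.0000e+00  1.0000e+00]] 317.35847760336605 [440.06694675   0.56211161 329.85460873]
```

View pics/w1.png

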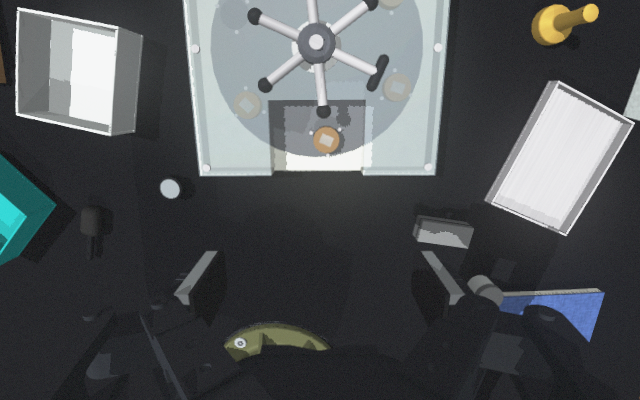

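Wrist view: hub at (316,42), front ball (323,110), cross bar (378,72), and a round block at (326,140) in the opening. Blocks show through the cover at (248,103) and (397,85), and the tub and tray are both visible. Next I refine the geometry.

```bash
python3 - <<'E'
from h import *
c=np.load('w1.npy',allow_pickle=True).item()
hub=onz(c,316,42,101);print('hub',hub.round(1),pt(c,316,42).round(1))
for n,(u,v,z) in dict(fl=(200,176,67),fr=(436,175,67),nl=(272,174,67),nr=(364,173,67),il=(270,101,67),ir=(367,101,67),left_up=(184,0,67),right_up=(452,0,67)).items():
    print(n,onz(c,u,v,z).round(1),pt(c,u,v).round(1))
for u,v in [(323,110),(377,72),(264,85)]: 
    p=onz(c,u,v,88)-hub;print('sp',np.degrees(np.arctan2(p[1],p[0])).round(1),np.hypot(*p[:2]).round(1))
print('blk',onz(c,326,140,52).round(1),pt(c,326,140).round(1))
im=c['image'];cv2.imwrite('pics/w1c.png',cv2.resize(im[0:190,175:460],None,fx=2.8,fy=2.8,interpolation=cv2.INTER_CUBIC))
E
```

```text
hub [575.9  29.3 101. ] [576.   29.3 100.3]
fl [389.5 154.8  67. ] [389.5 154.8  66.9]
fr [ 449.8 -158.8   67. ] [ 439.9 -187.2   -1.8]
nl [410.1  58.9  67. ] [3.941e+02 6.620e+01 1.000e-01]
nr [434.2 -62.1  67. ] [434.2 -62.2  66.8]
il [503.   75.2  67. ] [502.5  79.9  35.1]
ir [525.7 -45.3  67. ] [525.7 -45.4  66.5]
left_up [601.  194.3  67. ] [601.1 194.7  66.3]
right_up [ 659.8 -119.6   67. ] [ 684.8 -141.8   -2.4]
sp -163.1 74.5
sp -102.3 77.7
sp 136.6 76.5
blk [466.3  -4.3  52. ] [466.3  -4.3  51.8]
```

View pics/w1c.png

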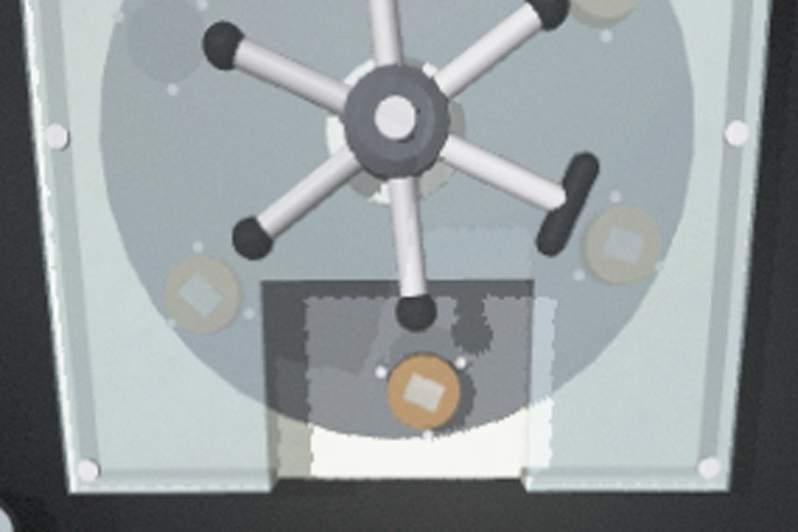

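The geometry is consistent: axis (575.5,29.6), front direction −169.2°, first block (466.3,−4.3) with r=114.4 and angle −163°. The left station is bare. The first block is whole, so it goes to the tray. Next come a tray/tub locator and a pick/place helper.

```bash
cat >> h.py <<'E'
HUB=np.array([575.5,29.6]); FR=np.radians(-169.2)
def cloud(c):
    v,u=np.mgrid[0:400,0:640]; K=np.array([[c['f'],0,c['cx']],[0,c['f'],c['cy']],[0,0,1]])
    p=cv2.undistortPoints(np.stack([u,v],-1).reshape(-1,1,2).astype(float),K,np.array([c['k1'],0,0,0,0.]))[:,0]
    d=c['depth'].reshape(-1,1); return (np.c_[p,np.ones(len(p))]*d@c['T'][:3,:3].T+c['T'][:3,3]).reshape(400,640,3)
def box(c,guess,zmax,zmin,rad=140):
    """pale unsaturated thing near guess -> minAreaRect in world xy: centre, sizes, yaw of long side (mod pi)"""
    P=cloud(c); hsv=cv2.cvtColor(c['image'],cv2.COLOR_BGR2HSV)
    m=(c['depth']>0)&(P[...,2]>zmin)&(P[...,2]<zmax)&(hsv[...,1]<60)&(hsv[...,2]>75)&(np.hypot(P[...,0]-guess[0],P[...,1]-guess[1])<rad)
    n,l,st,_=cv2.connectedComponentsWithStats(cv2.dilate(m.astype(np.uint8),np.ones((3,3))))
    k=1+np.argmax(st[1:,4]); pts=P[m&(l==k)][:,:2].astype(np.float32)
    (cx,cy),(w,h),a=cv2.minAreaRect(pts); yaw=np.radians(a if w>=h else a+90)
    yaw=(yaw+np.pi/2)%np.pi-np.pi/2
    return np.array([cx,cy]),max(w,h),min(w,h),yaw
def tray(c,g=(495,-367)): return box(c,g,32,3)
def tub(c,g=(491,351)): return box(c,g,70,40,150)
def near(yaw,ref):  # yaw mod pi nearest ref
    return ref+(yaw-ref+np.pi/2)%np.pi-np.pi/2
E
python3 - <<'E'
from h import *
for f in ('top0.npy','w1.npy'):
    c=np.load(f,allow_pickle=True).item(); print(f,tray(c),tub(c))
E
```

```text
top0.npy (array([ 505.72384644, -372.24517822]), 224.420654296875, 161.8009033203125, np.float64(-0.19667351439596992)) (array([493.31872559, 352.73764038]), 143.41062927246094, 140.0767822265625, np.float64(1.5293700570903868))
w1.npy (array([ 507.19989014, -369.55108643]), 218.0358123779297, 153.49465942382812, np.float64(-0.19679828349303996)) (array([493.49719238, 350.72515869]), 142.65321350097656, 141.12123107910156, np.float64(1.5327104600456734))
```

```bash
sed -i 's/return box(c,g,32,3)/return box(c,g,30,14,160)/' h.py
python3 - <<'E'
from h import *
for f in ('top0.npy','w1.npy'):
    c=np.load(f,allow_pickle=True).item(); print(f,tray(c),tub(c))
E
```

```text
top0.npy (array([ 496.44262695, -366.58938599]), 203.10462951660156, 154.46852111816406, np.float64(-0.19566830424251958)) (array([493.31872559, 352.73764038]), 143.41062927246094, 140.0767822265625, np.float64(1.5293700570903868))
w1.npy (array([ 498.69381714, -368.03808594]), 200.76031494140625, 153.13580322265625, np.float64(-0.1967981503349865)) (array([493.49719238, 350.72515869]), 142.65321350097656, 141.12123107910156, np.float64(1.5327104600456734))
```

```bash
cat >> h.py <<'E'
SAFE=175
def pick(p,yaw,zt=59,op=50):
    yaw=near(yaw,np.radians(-79)); bot.move_gripper(op,40); q=down(yaw)
    bot.move_to([p[0],p[1],135],q)
    hit=bot.servo_line([p[0],p[1],zt],q,speed=120,until_force=10)
    bot.move_gripper(0,40); w=bot.read_state()['grip_width']
    bot.servo_line([p[0],p[1],SAFE],q,speed=200)
    s=bot.read_state();print('pick hit',hit,'width',round(w,1),'after lift',round(s['grip_width'],1),'t',round(s['clock'],1))
    return s['grip_width']
def place_tray(loc,zt=28.5):
    c=grab('top');t=tray(c)
    print('tray',np.round(t[0],1),round(t[1]),round(t[2]),round(t[3],3))
    p=t[0]+R.from_euler('z',t[3]).as_matrix()[:2,:2]@np.array(loc); q=down(near(t[3],np.radians(-79)))
    bot.move_to([p[0],p[1],130],q)
    s=bot.read_state();c=grab('top');t2=tray(c);print('again',np.round(t2[0],1),round(t2[1]),round(t2[2]),'w',round(s['grip_width'],1))
    hit=bot.servo_line([p[0],p[1],zt],q,speed=120,until_force=8)
    z=bot.read_state()['ee_pos'][2];bot.move_gripper(48)
    bot.servo_line([p[0],p[1],130],q,speed=200)
    print('placed hit',hit,z.round(1),'t',round(bot.read_state()['clock'],1))
E
python3 - <<'E'
from h import *
a=np.radians(-163); p=HUB+114.7*np.array([np.cos(a),np.sin(a)]); print(p)
w=pick(p,a+np.pi/2)
if w>20: place_tray((45,-33))
c=grab('wrist');cv2.imwrite('pics/w2.png',c['image'])
E
```

```text
[465.81184449  -3.93503453]
pick hit False width -0.0 after lift 0.1 t 5.5
```

View pics/w2.png

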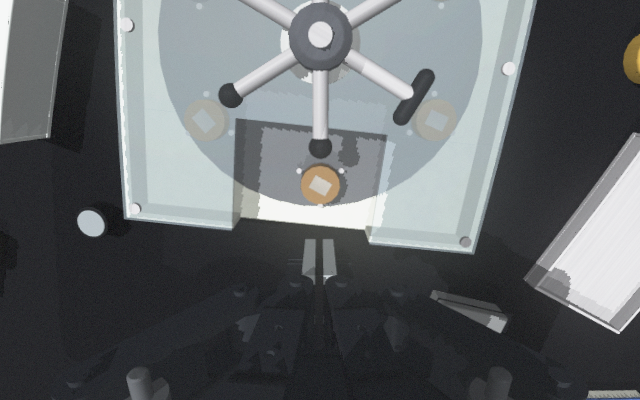

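The fingers closed at (320,260) and the block is still on its station at (320,185), so they missed it. I'll check position against height using depth.

```bash
python3 - <<'E'
from h import *
s=bot.read_state();c=grab('wrist');T=np.array(c['mount'])
print(s['ee_pos'],'blk',pt(c,320,185).round(1),onz(c,320,185,52).round(1))
def tips(c):
    P=cloud(c);Q=(P-np.array(s['ee_pos']))@rot(s['tool_rot']) # tool coords
    m=(c['depth']>0)&(abs(Q[...,0])<25)&(abs(Q[...,1])<60)&(Q[...,2]>-40)&(Q[...,2]<40)
    q=Q[m]; return np.percentile(q[:,2],[50,90,99,99.8]).round(1), q[q[:,2]>np.percentile(q[:,2],90)].mean(0).round(1)
print('shut',tips(c))
for o in (36,50):
    bot.move_gripper(o);s=bot.read_state();print(o,tips(grab('wrist')))
E
```

```text
[465.20279094  -3.89463194 173.61304627] blk [467.1  -4.2  52.7] [466.9  -4.2  52. ]
shut (array([-30.1, -20. , -16.4, -15.7]), array([  9.1,  -0.3, -18.3]))
36 (array([-29.6, -19.1, -13.8, -12.4]), array([  2.4,  -0.5, -16.5]))
50 (array([-30.3, -20.2, -15.8, -14.5]), array([  2.1,   1.5, -17.9]))
```

```bash
python3 - <<'E'
from h import *
bot.move_gripper(0);s=bot.read_state();c=grab('wrist');
I=dict(c);I['T']=np.array(c['mount'])
for z in (-40,-20,0,19): print(z,[proj(I,[x,0,z]).round(0).tolist() for x in (-11,0,11)])
for v in range(228,300,6): print(v,c['depth'][v,[308,312,328,332]].round(0),c['image'][v,310].tolist())
E
```

```text
-40 [[319.0, 308.0], [319.0, 286.0], [319.0, 261.0]]
-20 [[319.0, 283.0], [319.0, 262.0], [319.0, 241.0]]
0 [[319.0, 263.0], [319.0, 244.0], [319.0, 225.0]]
19 [[319.0, 248.0], [319.0, 231.0], [319.0, 213.0]]
228 [353. 353. 355. 355.] [68, 70, 68]
234 [356. 355. 355. 356.] [71, 74, 72]
240 [149. 148. 148. 147.] [131, 132, 126]
246 [142. 142. 142. 140.] [135, 133, 128]
252 [135. 136. 136. 137.] [131, 129, 125]
258 [133. 131. 131. 130.] [132, 131, 126]
264 [126. 126. 126. 125.] [130, 129, 124]
270 [121. 122. 122. 121.] [99, 99, 96]
276 [117. 118. 117. 116.] [120, 118, 114]
282 [111. 111. 111. 112.] [51, 46, 46]
288 [108. 108. 108. 107.] [48, 43, 41]
294 [105. 109. 105. 104.] [43, 40, 39]
```

The depth image suggests the tips are about 15 mm behind the nominal TCP, not 19 mm ahead of it. That would explain the miss. A touch test on the bare bench will settle it.

```bash
python3 - <<'E'
from h import *
q=bot.read_state()['tool_rot']
bot.move_gripper(0)
bot.servo_line([370,-20,150],q,speed=250)
bot.servo_line([370,-20,45],q,speed=150,until_force=8)
h=bot.servo_line([370,-20,-25],q,speed=25,until_force=5)
s=bot.read_state();print(h,s['ee_pos'],s['ft_force'],s['clock'])
bot.servo_line([370,-20,150],q,speed=250)
E
```

```text
True [369.98220561 -19.99182105 -12.05889589] [-1.90615579 -0.19960795  6.63789274] 10.6083
```

Contact came at ee z −12, so the fingers sit about 31 mm behind the nominal TCP. I'll shift the working heights to match and retry.

```bash
sed -i 's/zt=59,op=50/zt=28,op=50/; s/zt=28.5/zt=-3/' h.py
python3 - <<'E'
from h import *
a=np.radians(-163); p=HUB+114.7*np.array([np.cos(a),np.sin(a)])
w=pick(p,a+np.pi/2)
if w>20: place_tray((45,-33))
c=grab('wrist');cv2.imwrite('pics/w3.png',c['image'])
E
```

```text
pick hit False width 34.0 after lift 34.1 t 14.6
tray [ 496.1 -367.2] 203 155 -0.197
again [ 497.5 -362.8] 203 147 w 34.0
placed hit True -2.9 t 18.4
```

View pics/w3.png

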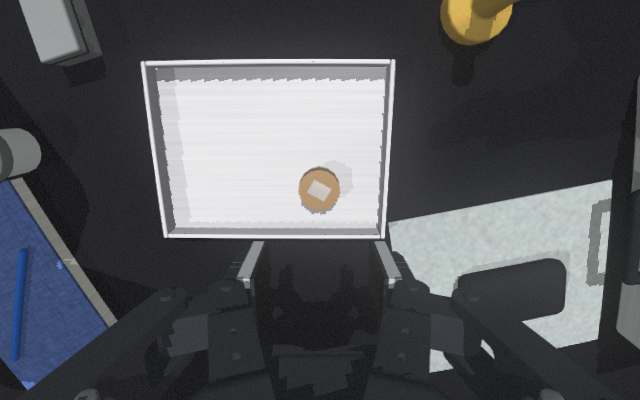

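The first block lies flat in the tray at (320,190). Now the wheel: grip the front-left spoke (137°) and bring it to the front.

```bash
cat >> h.py <<'E'
def turn(a0,a1,r=52,z=59,lift=True):
    """grip spoke at world angle a0 (deg), swing it to a1"""
    pos=lambda a:[HUB[0]+r*np.cos(a),HUB[1]+r*np.sin(a)]
    A=np.radians(a0);B=np.radians(a1); off=near(B+np.pi/2,np.radians(-79))-B
    bot.move_gripper(34,25)
    bot.move_to(pos(A)+[120],down(A+off))
    hit=bot.servo_line(pos(A)+[z],speed=120,until_force=10)
    if hit: print('HIT on descent',bot.read_state()['ee_pos']); bot.servo_line(pos(A)+[120]); return False
    bot.move_gripper(0); print('spoke width',round(bot.read_state()['grip_width'],1))
    n=max(1,int(np.ceil(abs(a1-a0)/16)))
    for a in np.linspace(A,B,n+1)[1:]: bot.servo_line(pos(a)+[z],down(a+off),speed=70)
    s=bot.read_state();print('turned w',round(s['grip_width'],1),'F',s['ft_force'].round(1),'t',round(s['clock'],1))
    bot.move_gripper(34); bot.servo_line(pos(B)+[120],speed=200)
    return True
def look(name=None):
    bot.move_to([430,-2,175],down(np.radians(-79.2)));bot.dwell(.1); c=grab('wrist')
    if name: cv2.imwrite('pics/'+name,c['image'])
    hsv=cv2.cvtColor(c['image'],cv2.COLOR_BGR2HSV); m=cv2.inRange(hsv,(4,90,60),(22,255,255))
    out=[]
    for k in cv2.findContours(m,cv2.RETR_EXTERNAL,cv2.CHAIN_APPROX_NONE)[0]:
        if cv2.contourArea(k)<150: continue
        W=np.array([onz(c,float(u),float(v),52)[:2] for u,v in k[:,0]],np.float32)
        ctr,rad=cv2.minEnclosingCircle(W); M=cv2.moments(W); cen=np.array([M['m10'],M['m01']])/M['m00']
        d=np.array(ctr)-HUB
        if np.hypot(*d)>150: continue
        e=np.array(ctr)-cen
        out.append((np.array(ctr),rad,M['m00']/(np.pi*rad**2),e)); u=k[:,0].mean(0)
        print('block ctr',np.round(ctr,1),'r',round(rad,1),'fill',round(M['m00']/(np.pi*rad**2),2),'area',round(M['m00']),'polar',np.hypot(*d).round(1),np.degrees(np.arctan2(d[1],d[0])).round(1),'flat dir',np.degrees(np.arctan2(-e[1]*-1*-1,-e[0]*-1*-1)).round(0) if 0 else np.degrees(np.arctan2(-e[1],-e[0])).round(0)+180,'|e|',np.hypot(*e).round(1),'px',u.round(0))
    return c,out
E
python3 - <<'E'
from h import *
print(turn(137,190.8))
look('w4.png')
E
```

```text
spoke width 10.9
turned w 10.7 F [ 1.  -2.7  7.4] t 23.7
True
block ctr [464.2   7.4] r 17.3 fill 0.93 area 871 polar 113.5 -168.7 flat dir 320.0 |e| 0.1 px [316. 147.]
```

View pics/w4.png

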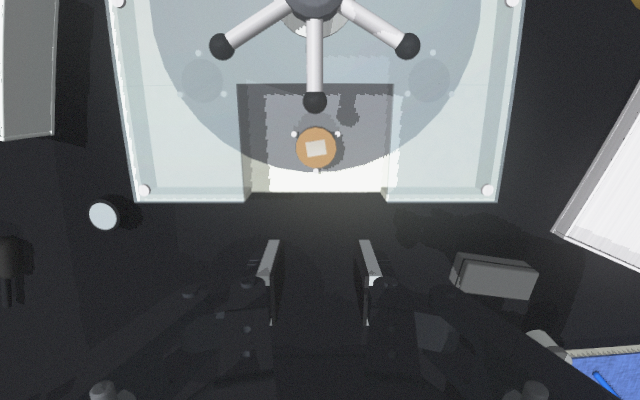

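The wheel turned cleanly. A whole block stands in the opening at (316,147), and both neighbouring stations are empty. I'll place it, then turn 120° to bring round the station that started under the head.

```bash
sed -i 's/lift=True):/ref=-79):/; s/off=near(B+np.pi\/2,np.radians(-79))/off=near(B+np.pi\/2,np.radians(ref))/' h.py
python3 - <<'E'
from h import *
w=pick([464.0,7.4],np.radians(-79.2))
if w>20: 
    place_tray((-45,-33))
    print(turn(70.8,190.8,ref=100)); c,o=look('w5.png')
E
```

```text
pick hit False width 34.3 after lift 34.2 t 28.0
tray [ 496.3 -366.9] 203 154 -0.202
again [ 496.4 -366.4] 203 154 w 33.9
placed hit True -2.9 t 32.0
spoke width 10.7
turned w 11.2 F [15.8 -0.4 -2. ] t 38.3
True
block ctr [463.9   6.4] r 17.2 fill 0.74 area 691 polar 114.0 -168.3 flat dir 9.0 |e| 3.3 px [317. 150.]
```

View pics/w5.png

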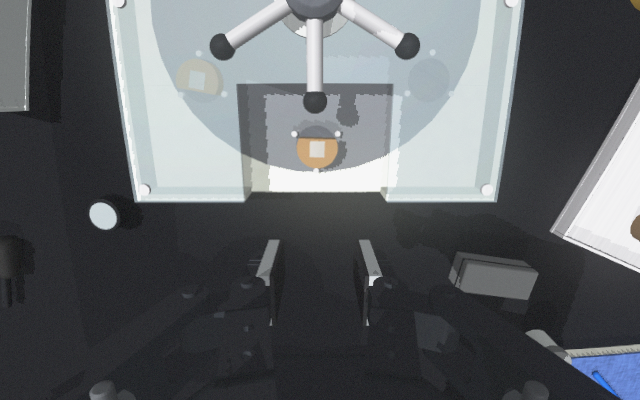

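A chipped block is at (317,150), with its flat side towards the hub (fill 0.74). The tub at far left has shifted since the last view, so I'll locate it afresh before dropping.

```bash
cat >> h.py <<'E'
def place_tub(k):
    c=grab('top');t=tub(c);print('tub',np.round(t[0],1),round(t[1]),round(t[2]),round(t[3],3))
    yaw=near(t[3],np.radians(-79)); yaw=yaw if abs(yaw+np.radians(79))<np.pi/4 else near(t[3]+np.pi/2,np.radians(-79))
    p=t[0]+k*np.array([-np.sin(yaw),np.cos(yaw)]); q=down(yaw)
    bot.move_to([p[0],p[1],140],q)
    s=bot.read_state();t2=tub(grab('top'));print('again',np.round(t2[0],1),round(t2[1]),round(t2[2]),'w',round(s['grip_width'],1))
    hit=bot.servo_line([p[0],p[1],20],q,speed=150,until_force=10)
    bot.move_gripper(48);bot.servo_line([p[0],p[1],140],q,speed=200)
    print('tubbed hit',hit,'t',round(bot.read_state()['clock'],1))
E
python3 - <<'E'
from h import *
w=pick([463.9,6.8],np.radians(-79.2))
if w>20: 
    place_tub(28)
    c=grab('wrist');cv2.imwrite('pics/w6.png',c['image'])
E
```

```text
pick hit False width 33.9 after lift 34.1 t 44.7
tub [513.9 382.1] 144 140 1.53
again [540.5 321.7] 135 61 w 33.7
tubbed hit False t 48.2
```

View pics/w6.png

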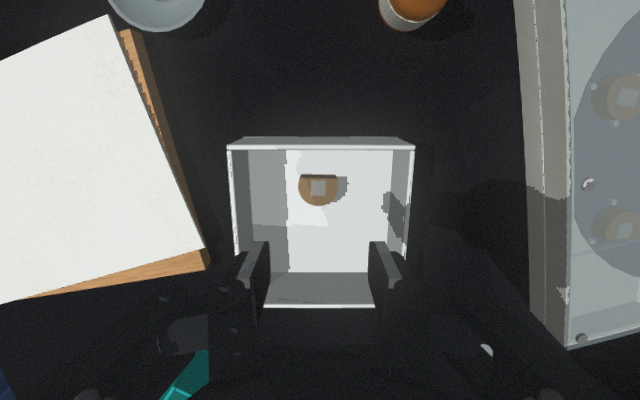

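The chipped block is in the white tub at (318,188). Next station.

```bash
python3 - <<'E'
from h import *
print(turn(130.8,190.8)); c,o=look('w7.png')
E
```

```text
spoke width 10.9
turned w 10.9 F [ 2.2 -2.6  6.2] t 52.4
True
block ctr [464.4   6.6] r 17.5 fill 0.47 area 454 polar 113.5 -168.3 flat dir 235.0 |e| 4.7 px [315. 145.]
```

View pics/w7.png

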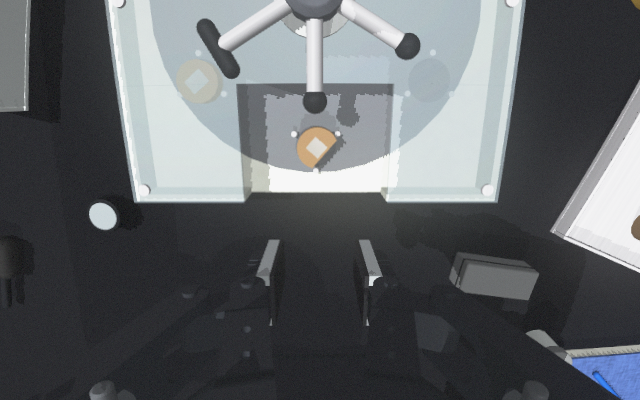

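The next block is also chipped, at (316,147), with the flat facing lower right. I'll get the flat's direction from the longest hull edge.

```bash
python3 - <<'E'
from h import *
c=grab('wrist');hsv=cv2.cvtColor(c['image'],cv2.COLOR_BGR2HSV); m=cv2.inRange(hsv,(4,90,60),(22,255,255));m[:120]=0;m[180:]=0;m[:,:280]=0;m[:,350:]=0
k=np.argwhere(m)[:,::-1]
W=cv2.convexHull(np.array([onz(c,float(u),float(v),52)[:2] for u,v in k],np.float32))[:,0]
H=cv2.approxPolyDP(W[:,None],1.2,True)[:,0]
E=np.roll(H,-1,0)-H; i=np.argmax(np.hypot(*E.T)); e=E[i]; mid=H[i]+e/2
ctr,r=cv2.minEnclosingCircle(W); n=np.array([e[1],-e[0]])/np.hypot(*e); n*=np.sign(n@(mid-np.array(ctr)))
print('chord',np.hypot(*e),'normal',np.degrees(np.arctan2(n[1],n[0])),'dist',n@(mid-np.array(ctr)),ctr,r,cv2.contourArea(W)/np.pi/r**2, np.hypot(*E.T).round(0))
E
```

```text
chord 25.262407 normal -119.71242 dist 7.818093907213324 (464.4039306640625, 6.564951419830322) 17.49799919128418 0.7395143334658819 [ 7.  7. 11.  8.  8.  9.  6. 25.  9.  9.]
```

```bash
python3 - <<'E'
from h import *
w=pick([466.9,10.9],np.radians(-120),op=40)
if w>15: 
    place_tub(-28)
    print(turn(130.8,190.8)); c,o=look('w8.png')
E
```

```text
pick hit False width 24.1 after lift 24.5 t 57.1
tub [514.3 381.5] 143 141 1.531
again [513.4 370.1] 140 120 w 24.6
tubbed hit False t 60.6
spoke width 11.4
turned w 11.0 F [ 2.2 -1.6  7.1] t 64.8
True
block ctr [464.6   5.8] r 17.4 fill 0.92 area 878 polar 113.4 -167.9 flat dir 46.0 |e| 0.2 px [318. 147.]
```

View pics/w8.png

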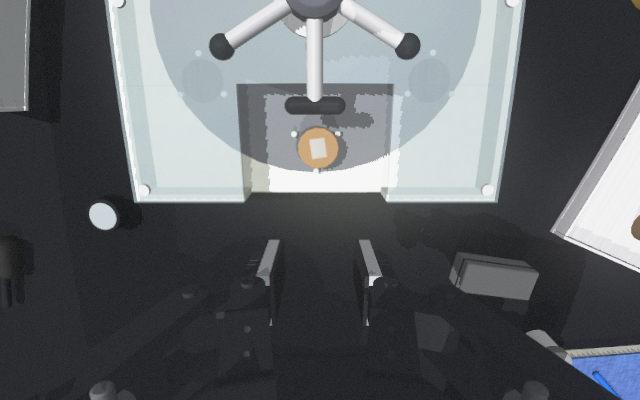

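The last block is whole, at (318,147), under the cross bar. After it goes to the tray I'll check the home angle, the changer, the tray and the tub.

```bash
python3 - <<'E'
from h import *
w=pick([464.2,6.4],np.radians(-79.2))
if w>20: place_tray((0,33))
t=grab('wrist')['image']
c,o=look()
m=cv2.imread('pics/w8.png')*0; im=c['image']
hub=onz(c,316,2,101)
b=(cv2.cvtColor(im,cv2.COLOR_BGR2GRAY)<50).astype(np.uint8); r=b[88:122,275:360]
n,l,st,ce=cv2.connectedComponentsWithStats(r);k=1+np.argmax(st[1:,4]);v,u=np.nonzero(l==k)
P=np.array([onz(c,uu+275.,vv+88.,90)[:2] for uu,vv in zip(u,v)])
cen=P.mean(0);d=cen-HUB;(_,_,_)=(x:=cv2.minAreaRect(P.astype(np.float32)))
print('bar',cen,np.hypot(*d),np.degrees(np.arctan2(d[1],d[0]))%360,x)
cv2.imwrite('pics/fin.png',np.hstack([cv2.resize(t,None,fx=.6,fy=.6),cv2.resize(im,None,fx=.6,fy=.6)]))
E
```

```text
pick hit False width 34.2 after lift 33.7 t 69.1
tray [ 497.3 -366.6] 205 155 -0.196
again [ 504.8 -332.6] 201 84 w 34.0
placed hit True -2.9 t 72.9Traceback (most recent call last):
  File "<stdin>", line 9, in <module>
    return _wrapfunc(a, 'argmax', axis=axis, out=out, **kwds)
    return bound(*args, **kwds)
ValueError: attempt to get argmax of an empty sequence
```

```bash
python3 - <<'E'
from h import *
c=grab('wrist');im=c['image'];tp=grab('top');T=tp['image']
print(tray(tp),tub(tp))
g=cv2.cvtColor(im,cv2.COLOR_BGR2GRAY);b=(g<75).astype(np.uint8); z=cloud(c)[...,2]; b&=((z>78)&(z<98)).astype(np.uint8)
r=b[80:125,270:365];n,l,st,ce=cv2.connectedComponentsWithStats(r);print(n)
if n>1:
    k=1+np.argmax(st[1:,4]);v,u=np.nonzero(l==k)
    P=np.array([onz(c,uu+270.,vv+80.,90)[:2] for uu,vv in zip(u,v)]);d=P.mean(0)-HUB
    x=cv2.minAreaRect(P.astype(np.float32));d2=np.array(x[0])-HUB
    print('bar',np.hypot(*d),np.degrees(np.arctan2(d[1],d[0]))%360,np.degrees(np.arctan2(d2[1],d2[0]))%360,x)
A=cv2.resize(im,(480,300)); B=cv2.resize(T[140:260,410:530],(300,300),interpolation=cv2.INTER_CUBIC);C=cv2.resize(T[120:260,140:280],(300,300),interpolation=cv2.INTER_CUBIC);D=cv2.resize(T,(480,300))
cv2.imwrite('pics/fin.png',np.vstack([np.hstack([A,B]),np.hstack([D,C])]))
E
```

```text
(array([ 496.4005127 , -366.75839233]), 202.52725219726562, 153.10609436035156, np.float64(-0.19740987843737656)) (array([513.96563721, 381.75280762]), 143.6542510986328, 140.1254425048828, np.float64(1.5292241158626507))
4
bar 78.414836077365 190.26472218197895 191.47533021696876 ((499.1376647949219, 14.09814453125), (11.27799129486084, 42.91122817993164), 10.800214767456055)
```

View pics/fin.png

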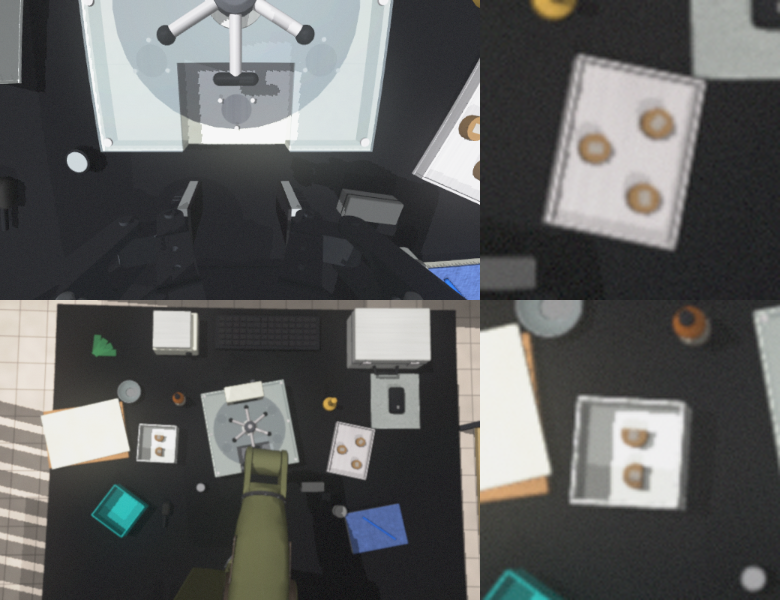

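The final picture shows an empty opening and three whole blocks flat in the tray. Both chipped ones are in the white tub, and the cross bar is at 190.8° (home). Handing in.

```bash
python3 - <<'E'
from h import *
print(bot.finish_job(), bot.read_state()['clock'])
E
```

```text
the job is handed in; nothing more can be done
the job is handed in; nothing more can be done
```

The changer is empty and the job is handed in: three whole blocks lie flat in the steel tray, both chipped ones are in the white reject tub, the wheel is home, and the other things on the bench look unmoved in the last picture.

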